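# Hook the heel die out of the die rack

## Robot

A 7-joint arm with a two-finger parallel gripper is mounted at the origin on the work surface. World frame = base frame: x ahead of the robot, y to its left, z up, the work surface at z = 0. Lengths are in m, angles in degrees, forces in N, time in s.
With the tool pointing down it reaches from about 0.4 to 0.9 m from the base axis. Payload 5.5 kg.
Tool frame: the origin (TCP) lies on the centre line of the jaws, within the pads' length; the fingertips stand arm.nose_length ahead of it and the grasp point (between the pads) lies 6 mm ahead of it (arm.nose_length is the distance from the TCP to the fingertips, in m); z points along the fingers, y is the direction in which the jaws open and shut (so a half turn about z gives the same grasp; the last joint's range is limited). The gripper opens to 92 mm and grips with 3 to 60 N. Pads are 19 mm wide; open, the fingers measure 130 mm over their backs; the gripper's body (75 mm by 190 mm) begins 47 mm behind the grasp point.
Start: joints at [84.58, 28.699, -24.465, 88.831, 12.651, 65.22, -12.049], TCP at [0.228, -0.609, 0.252] pointing down, gripper open.
Joint ranges: [-164.97, 164.97], [-17.58, 116.51], [-87.97, 89.64], [11.32, 138.91], [-80.73, 260.73], [10.89, 115.49], [-147.41, 147.41]. Speed limits (degrees/s): [147.25, 147.25, 180, 180, 180, 180, 180].

## Interface

Orientations are given as [roll, pitch, yaw] about the fixed x, y, z axes, in that order (R = Rz(yaw) Ry(pitch) Rx(roll)).
In Python, from cell import arm gives the robot as it stands. The module is installed in compiled form; this text tells all that it offers.
- The arm moves only by the tool move_arm, never from a script. Its argument "rows" is one flat list of numbers, 7 for each row, row after row: the shift along the tool's x, y, z in cm, then the turn, a rotation vector about the tool's x, y, z in rad, then the finger opening in cm, from 0 to 9.18. In form: [tx, ty, tz, rx, ry, rz, gripper, tx, ty, tz, rx, ry, rz, gripper, ...]. A call has exactly 10 rows; each row is the pose to reach, as a shift and turn from the pose commanded when the call began, along the tool's axes at that moment; what a row does not reach only later rows make up. A row lasts 1/12 s, in which the tool goes at most 41.7 mm and 7.16 degrees, less where a joint would pass 70% of its speed; a pose out of reach is approached as far as the arm can. A call with a gripper value outside its range is refused whole. The fingers move at their own pace and stop on an object; "newtons" is the grip in N (left out, the last holds). Time passes only in rows, so rows that repeat a pose let the fingers close, or fill a call up. It gives the time, the measured TCP pose, the force and the opening at its end, in the units of the state.
- arm.observe(): the state, without advancing time (a new reading comes with each control period).
- arm.get_image(name): name is "scene" or "top" or "wrist"; returns the picture (400x640x3 uint8, blue, green, red); there is no depth.
- arm.calibration(name): a dict with "vertical_fov" (degrees; the focal length in pixels is half the picture's height over the tangent of half this angle, whatever the lens; pixels are square), "cx", "cy" (the principal point, pixels), "dist" ([k1, k2, p1, p2, k3] as OpenCV has them; the pictures are not rectified), "xyz" and "rotation" of the camera in the world. Camera axes: x right, y down, z forward; pixel columns grow to the right and rows downward; lengths in m; the calibration is good to about 2 mm. A picture is of the moment at which its call begins: read the wrist's pose just before it. calibration takes no time and is no camera call; for the wrist camera it gives the pose at the moment of the call.
- arm.hand_in(): hands the job in, once; it reports no verdict.
The state is a dict: "clock": time; "joint_pos": joint angles; "qd": joint speeds; "tau": joint torques, N m; "tcp_pos": TCP position; "tcp_rot": TCP orientation; "force": force on the tool from outside, world axes, zero at the start; "torque": the same for the moment, N m; "gripper_width": opening from 0.0 (shut) to 1.0 (fully open).
Only numpy, scipy, OpenCV 4.12 (cv2) and the standard library are available. Lean on these libraries where they do the work, as an engineer would, in place of code of your own. Each camera call takes 0.05 s, during which the arm holds its last target. There are 200 camera calls.

## Task

With the hook rod, fetch the long D-shaped heel die out of its deep bay in the clear rack and set it down flat, bail upwards, in the middle of the white cutting board. Do not touch the die with the gripper and do not drop it; leave the round die hanging where it is. Then put the hook rod back upright in its stand, as it was, and let go.

Things in the scene. Friction and masses are not known exactly. Their poses are not given: they have to be found in the camera images.
- hook_rod: Upright hook rod. Origin: on its axis, underside of guard plate; z up, x where the hook points (away from robot, within 0.4 rad). mm: plate 60 x 68 (y), z 0-4. Wood handle 34 (x) x 22 (y), z 4-64; grip across the 22. Shaft 8 thick to z -92; then 6 thick V hook, centreline (x,z) (0,-92), lowest (14,-104), tip end (28,-86). Its plate rests on the stand's two plates, hook between them.
- heel_die: D-shaped cutting die to fetch, strip steel. Origin: underside, below the bail's peak; z up; x away from robot within 0.25 rad. mm: strip 18 high, x -31 (straight end) to 37, y +-23, open inside. Bail: 5 thick wire in plane x=0, legs at y +-21 up to z 46, slanting to a peak (centreline) z 66, y 0; free below. Ears at z 46 out to y +-40 lie on ledges in a bay. Mass up to 0.3 kg.
- round_die: Round die, 45 mm across, origin, axes and bail as heel die's; leave it. Fixed clear rack: 2 bays 104 mm apart in y, one die each; a bay inside runs from 67 mm (robot's side) to 43 mm past the bail in x, y +-50; rim 140, die undersides 16 mm above table. Ledges: x +-25, inner edge y +-31, lips 7 mm high 8 mm each side of the ears: lift over 10 mm. Hook enters on robot's side of bail.
- board: White cutting board fixed on the table, 160 x 160 x 20 mm. Origin: centre of underside; top at z 20. The rod's fixed stand is on the other side of the rack: two upright plates along the rod's x, 6 mm thick, 90 long, top 115 above the table, 40 mm clear gap, open at top and both ends.
There are look-alikes about, which are no part of the job. What is shaped like the hook_rod but yellow is not meant.

How it is judged:
By the outcome, as a careful person would: the job done as asked, in the order asked, and still so for the second after the job is handed in, with the robot touching nothing.
It also fails if it takes over 64 s, if anything falls off the work surface, if the arm or the gripper's body presses on something with over 40 N, if the wrist force passes 120 N, or if a joint passes its speed limit or range.

## Working session

There is one attempt and no reset: what is moved stays moved. The work goes in short steps, Python scripts to look and compute and a tool call to move; the robot and the scene stay as the last step left them, time stands still between calls to the robot, and variables do not carry over. Pictures are saved under pics/ and viewed, about 8 in all and at most 12, crops included, and the job is handed in when it is done.

Besides the shell and the picture viewer there is one more tool, called by a JSON object that holds its "name" and its "arguments". move_arm: Moves the arm, as the interface text tells. Its arguments: {"type":"object","properties":{"rows":{"type":"array"},"newtons":{"type":"number"}},"required":["rows"]}

```bash
mkdir -p pics; python3 - <<'E'
from cell import arm
import cv2,json
s=arm.observe();print(s, arm.nose_length)
for n in("scene","top"):
    im=arm.get_image(n);cv2.imwrite(f"pics/{n}0.png",im);print(n,arm.calibration(n))
E
```

```text
{'clock': 0.0, 'joint_pos': array([ 84.58221133,  28.75284511, -24.45218448,  88.89133134,
        12.65185502,  65.21876577, -12.05152722]), 'qd': array([-0.05446223,  0.04140732, -0.10439588,  0.03358621,  0.05444827,
       -0.12789744,  0.03818296]), 'tau': array([ 5.33310213e-04, -5.66593122e+01, -5.81647217e+00, -2.79108596e+01,
       -6.87420974e-02,  3.09908821e-02,  1.71102092e-04]), 'tcp_pos': array([ 0.22733017, -0.60826337,  0.25068807]), 'tcp_rot': array([-1.79890556e+02, -2.40715955e-03,  2.04983013e+01]), 'force': array([ 0.99482565,  0.6269798 , -0.59532841]), 'torque': array([-0.00626696,  0.02591161, -0.02539656]), 'gripper_width': 0.9996837393745959} 0.025
scene {'vertical_fov': 53.64198727077246, 'cx': 324.48809371707443, 'cy': 200.24373769666292, 'dist': array([0.02129851, 0.        , 0.        , 0.        , 0.        ]), 'xyz': array([0.94080031, 0.2905694 , 0.75677577]), 'rotation': array([-139.54860565,    0.72919964,  119.67334175])}
top {'vertical_fov': 43.193662012165845, 'cx': 316.219782706895, 'cy': 200.1925157236128, 'dist': array([-0.10509889,  0.        ,  0.        ,  0.        ,  0.        ]), 'xyz': array([0.25805603, 0.00828365, 1.18803941]), 'rotation': array([-169.12816563,   -0.46743724,  -88.60516516])}
```

View pics/scene0.png

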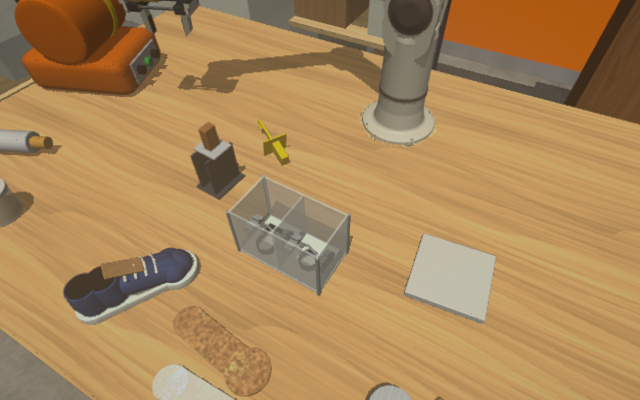

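View pics/top0.png

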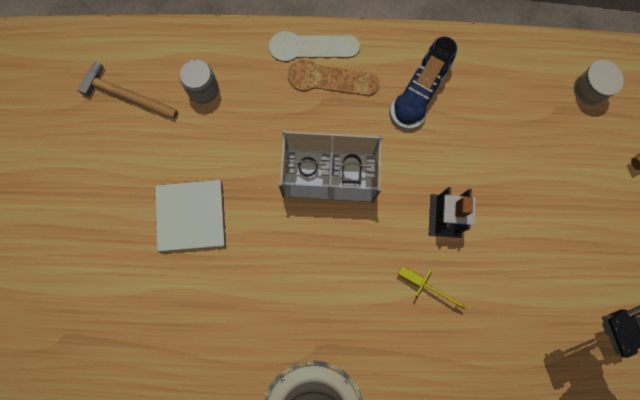

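The scene image shows the wood-handled hook rod in its stand at (210,150), the yellow look-alike lying at (275,143), the rack at (290,232) and the board at (452,277). In the top view the rod is at (463,207), the yellow one at (430,288), the bays at (308,167) and (352,168), and the board at (190,216). I'll choose the wood-handled rod, and check which bay holds the D shape in one close crop.

```bash
cat > h.py <<'E'
from cell import arm
import cv2,numpy as np
from scipy.spatial.transform import Rotation as R
def K(c,h=400):
    f=h/2/np.tan(np.radians(c["vertical_fov"]/2));return np.array([[f,0,c["cx"]],[0,f,c["cy"]],[0,0,1]])
def rays(c,px):
    p=cv2.undistortPoints(np.array(px,float).reshape(-1,1,2),K(c),c["dist"]).reshape(-1,2)
    return np.c_[p,np.ones(len(p))]@R.from_euler("xyz",c["rotation"],degrees=True).as_matrix().T
def onz(c,px,z):
    d=rays(c,px);return c["xyz"]+d*((z-c["xyz"][2])/d[:,2])[:,None]
def proj(c,P):
    Rm=R.from_euler("xyz",c["rotation"],degrees=True).as_matrix()
    q=(np.array(P,float).reshape(-1,3)-c["xyz"])@Rm
    return cv2.projectPoints(q,np.zeros(3),np.zeros(3),K(c),c["dist"])[0].reshape(-1,2)
def tri(c1,p1,c2,p2):
    A=[];b=[]
    for c,p in((c1,p1),(c2,p2)):
        d=rays(c,[p])[0];d/=np.linalg.norm(d);M=np.eye(3)-np.outer(d,d);A.append(M);b.append(M@c["xyz"])
    x=np.linalg.lstsq(np.vstack(A),np.hstack(b),rcond=None)[0];return x
E
python3 - <<'E'
from h import *
t=cv2.imread("pics/top0.png");s=cv2.imread("pics/scene0.png")
a=cv2.resize(t[125:210,275:385],(440,340),interpolation=cv2.INTER_CUBIC)
b=cv2.resize(t[180:245,420:485],(340,340),interpolation=cv2.INTER_CUBIC)
c=cv2.resize(s[110:295,180:360],(240*1,247),interpolation=cv2.INTER_CUBIC)
c1=cv2.resize(s[175:295,225:355],(281,260),interpolation=cv2.INTER_CUBIC)
c2=cv2.resize(s[115:200,185:250],(199,260),interpolation=cv2.INTER_CUBIC)
o=np.zeros((600,780,3),np.uint8);o[:340,:440]=a;o[:340,440:780]=b;o[340:,:281]=c1;o[340:,300:499]=c2
cv2.imwrite("pics/c1.png",o)
c=arm.calibration("top")
print("board",onz(c,[(156,186),(221,181),(224,247),(160,251),(190,216)],.02))
print("rack rim",onz(c,[(284,134),(380,137),(378,200),(283,197)],.14))
print("handle top ~z.18",onz(c,[(465,205)],.179))
E
```

```text
board [[0.50713839 0.38736052 0.02      ]
 [0.52314205 0.23163578 0.02      ]
 [0.3664855  0.2153906  0.02      ]
 [0.35263582 0.36512881 0.02      ]
 [0.43704025 0.29996601 0.02      ]]
rack rim [[ 0.60395399  0.07811643  0.14      ]
 [ 0.60295072 -0.13058566  0.14      ]
 [ 0.46330293 -0.12616748  0.14      ]
 [ 0.46455015  0.07503405  0.14      ]]
handle top ~z.18 [[ 0.44986696 -0.30099792  0.179     ]]
```

View pics/c1.png

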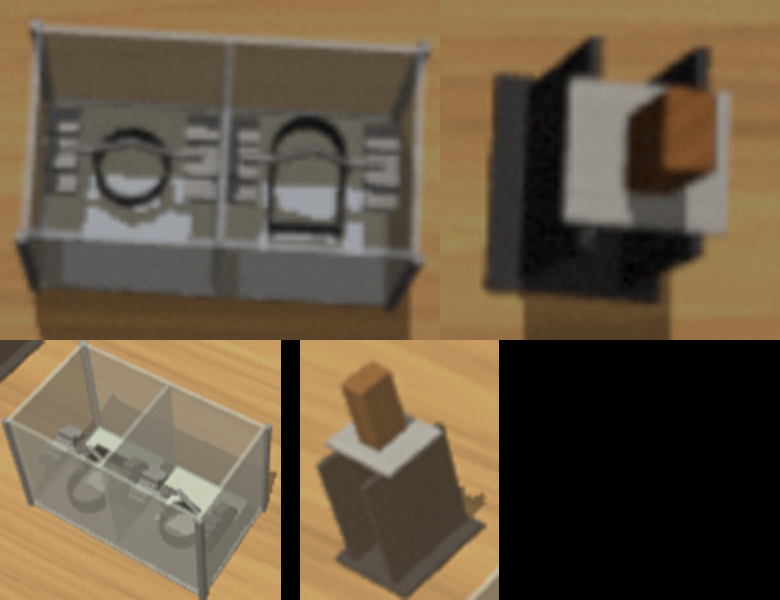

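The crop shows the D-shaped die in the top view's right bay, with its bail peak at about (352,164). The round die is in the left bay. The wood-handled rod stands upright on the stand. Next I'll measure these.

```bash
python3 - <<'E'
from h import *
c=arm.calibration("top");s=arm.calibration("scene")
t=cv2.imread("pics/top0.png");sc=cv2.imread("pics/scene0.png")
def mask(im,lo,hi,roi):
    m=cv2.inRange(im,lo,hi) ;z=np.zeros_like(m);x0,x1,y0,y1=roi;z[y0:y1,x0:x1]=m[y0:y1,x0:x1];return z
P=onz(c,[(444.3,194.9),(475.1,197.6),(474.5,224.4),(444.1,222.4)],.119)
print("plate corners\n",P.round(4),"ctr",P.mean(0),[np.linalg.norm(P[i]-P[i-1]).round(4) for i in range(4)])
print("edge dirs",[np.degrees(np.arctan2(*(P[i]-P[i-1])[1::-1])).round(1) for i in range(4)])
# handle top face: top corners
H=onz(c,[(420+(u-440)/5.23,180+v/5.23) for u,v in((668,88),(715,93),(714,165),(664,170))],.179)
print("handle",H.round(4),H.mean(0))
# scene handle top: crop c2 scale 3.06
hs=[(185+(u-300)/3.06,115+(v-340)/3.06) for u,v in((341,378),(377,361),(392,371),(355,391))]
Hs=onz(s,hs,.179);print("handle scene",Hs.round(4),Hs.mean(0))
ps=[(185+(u-300)/3.06,115+(v-340)/3.06) for u,v in((327,440),(392,474),(443,428))]
Ps=onz(s,ps,.119);print("plate scene",Ps.round(4),"ctr",(Ps[0]+Ps[2])/2)
# white board
for n,cc,im,roi in(("top",c,t,(140,240,165,265)),("scene",s,sc,(395,505,225,325))):
    hsv=cv2.cvtColor(im,cv2.COLOR_BGR2HSV);m=mask(hsv,(0,0,130),(180,50,255),roi)
    k=max(cv2.findContours(m,0,2)[0],key=cv2.contourArea);r=cv2.minAreaRect(k)
    q=onz(cc,cv2.approxPolyDP(cv2.convexHull(k),6,True).reshape(-1,2),.02);print("board",n,q.round(3).tolist(),q.mean(0).round(4))
# bail peak and ears
b=lambda u,v:(275+u/4,125+v/4)
print("peak",onz(c,[b(313,150)],.084)[0],"ears z.064",onz(c,[b(240,158),b(392,160)],.064))
print("D strip top z.034",onz(c,[b(270,225),b(345,225),b(308,118)],.034))
print("rack edge",onz(c,[b(37,27),b(425,47),b(422,262),b(23,238)],.14))
E
```

```text
plate corners
 [[ 0.4825 -0.2741  0.119 ]
 [ 0.4783 -0.3425  0.119 ]
 [ 0.4191 -0.3391  0.119 ]
 [ 0.4219 -0.2723  0.119 ]] ctr [ 0.45045528 -0.30699347  0.119     ] [np.float64(0.0606), np.float64(0.0685), np.float64(0.0593), np.float64(0.0669)]
edge dirs [np.float64(-1.7), np.float64(-93.5), np.float64(176.8), np.float64(87.6)]
handle [[ 0.4669 -0.2986  0.179 ]
 [ 0.4654 -0.3175  0.179 ]
 [ 0.4366 -0.3161  0.179 ]
 [ 0.4341 -0.296   0.179 ]] [ 0.45076158 -0.307021    0.179     ]
handle scene [[ 0.4663 -0.3197  0.179 ]
 [ 0.4377 -0.3093  0.179 ]
 [ 0.4415 -0.2916  0.179 ]
 [ 0.4728 -0.3005  0.179 ]] [ 0.45458386 -0.30528458  0.179     ]
plate scene [[ 0.4806 -0.3416  0.119 ]
 [ 0.4859 -0.2719  0.119 ]
 [ 0.4253 -0.2708  0.119 ]] ctr [ 0.45291723 -0.30616959  0.119     ]
board top [[0.526, 0.234, 0.02], [0.373, 0.218, 0.02], [0.355, 0.37, 0.02], [0.505, 0.39, 0.02]] [0.4396 0.303  0.02  ]
board scene [[0.378, 0.217, 0.02], [0.361, 0.373, 0.02], [0.517, 0.389, 0.02], [0.533, 0.236, 0.02]] [0.4473 0.3037 0.02  ]
peak [ 0.55921065 -0.07717043  0.084     ] ears z.064 [[ 0.55875669 -0.03675798  0.064     ]
 [ 0.5599902  -0.12433288  0.064     ]]
D strip top z.034 [[ 0.52668598 -0.05623959  0.034     ]
 [ 0.52786679 -0.10028488  0.034     ]
 [ 0.59239813 -0.07788963  0.034     ]]
rack edge [[ 0.60909042  0.07776853  0.14      ]
 [ 0.60360352 -0.1333169   0.14      ]
 [ 0.4840171  -0.13148387  0.14      ]
 [ 0.49149285  0.08081797  0.14      ]]
```

{"name": "move_arm", "arguments": {"rows": [3.2, -2.0, 0, 0, 0, 0.04, 9.18, 6.3, -4.1, 0, 0, 0, 0.08, 9.18, 9.5, -6.1, 0, 0, 0, 0.12, 9.18, 12.6, -8.1, 0, 0, 0, 0.16, 9.18, 15.8, -10.2, 0, 0, 0, 0.2, 9.18, 18.9, -12.2, 0, 0, 0, 0.25, 9.18, 22.1, -14.2, 0, 0, 0, 0.3, 9.18, 26.0, -16.8, 0, 0, 0, 0.35, 9.18, 29.5, -19.0, 0, 0, 0, 0.405, 9.18, 31.6, -20.4, 0, 0, 0, 0.405, 9.18]}}

```text
clock: 0.93
tcp_pos: [0.4542, -0.3032, 0.2517]
tcp_rot: [-179.9, -0.0, -2.7]
force: [0.9, -0.2, 0.2]
gripper_width: 1.001
```

```bash
python3 - <<'E'
from h import *
s=arm.observe();print(s["clock"],s["tcp_pos"],s["tcp_rot"])
c=arm.calibration("wrist");im=arm.get_image("wrist");cv2.imwrite("pics/w1.png",im);np.save("w1.npy",[c],allow_pickle=True);print(c)
E
```

```text
0.9333 [ 0.45416124 -0.30317057  0.25170411] [-1.79930557e+02 -3.52136118e-02 -2.69451685e+00]
{'vertical_fov': 62.93046370129714, 'cx': 321.5318271147127, 'cy': 201.24445441412414, 'dist': array([-0.04990749,  0.        ,  0.        ,  0.        ,  0.        ]), 'xyz': array([ 0.52595218, -0.30603148,  0.38438878]), 'rotation': array([ 1.64549501e+02,  1.49859535e-01, -9.26835028e+01])}
```

View pics/w1.png

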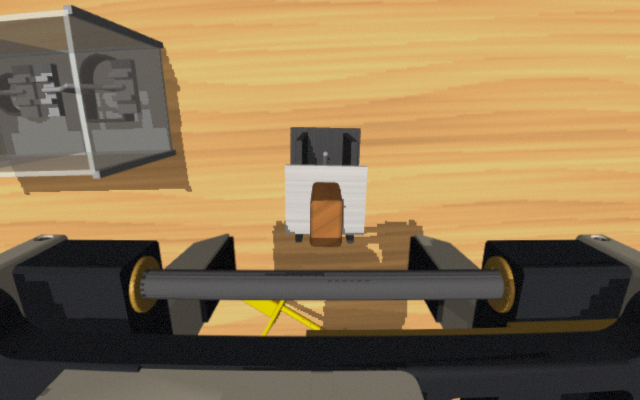

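```bash
python3 - <<'E'
from h import *
c=np.load("w1.npy",allow_pickle=True)[0];im=cv2.imread("pics/w1.png");hsv=cv2.cvtColor(im,cv2.COLOR_BGR2HSV)
m=cv2.inRange(hsv,(0,0,150),(180,60,255));m[:, :270]=0;m[:,380:]=0;m[250:]=0
k=max(cv2.findContours(m,0,2)[0],key=cv2.contourArea);q=cv2.boxPoints(cv2.minAreaRect(cv2.convexHull(k)));print(q)
P=onz(c,q,.119);print(P.round(4),P.mean(0),[np.degrees(np.arctan2(*(P[i]-P[i-1])[1::-1])).round(1) for i in range(4)])
H=onz(c,[(310.5,202),(342.5,202),(342,246),(309.5,246)],.179);print(H.round(4),H.mean(0))
E
```

```text
[[285. 165.]
 [367. 165.]
 [367. 233.]
 [285. 233.]]
[[ 0.4848 -0.2735  0.119 ]
 [ 0.4817 -0.3405  0.119 ]
 [ 0.4224 -0.3399  0.119 ]
 [ 0.4256 -0.2689  0.119 ]] [ 0.45364857 -0.30571128  0.119     ] [np.float64(-4.4), np.float64(-92.7), np.float64(179.4), np.float64(87.4)]
[[ 0.4691 -0.2956  0.179 ]
 [ 0.4681 -0.3165  0.179 ]
 [ 0.4372 -0.3152  0.179 ]
 [ 0.4382 -0.2932  0.179 ]] [ 0.45314197 -0.30513537  0.179     ]
```

{"name": "move_arm", "arguments": {"rows": [-0.1, 0.27, 1, 0, 0, 0, 9.18, -0.1, 0.27, 3, 0, 0, 0, 9.18, -0.1, 0.27, 5, 0, 0, 0, 9.18, -0.1, 0.27, 6.5, 0, 0, 0, 9.18, -0.1, 0.27, 8, 0, 0, 0, 9.18, -0.1, 0.27, 8.9, 0, 0, 0, 9.18, -0.1, 0.27, 8.9, 0, 0, 0, 9.18, -0.1, 0.27, 8.9, 0, 0, 0, 9.18, -0.1, 0.27, 8.9, 0, 0, 0, 5, -0.1, 0.27, 8.9, 0, 0, 0, 3], "newtons": 20}}

```text
clock: 1.82
tcp_pos: [0.4516, -0.3103, 0.1637]
tcp_rot: [179.9, -0.1, -2.7]
force: [0.4, -0.3, -0.3]
gripper_width: 0.902
```

{"name": "move_arm", "arguments": {"rows": [0, 0, 0, 0, 0, 0, 2, 0, 0, 0, 0, 0, 0, 1, 0, 0, 0, 0, 0, 0, 1, 0, 0, 0, 0, 0, 0, 1, 0, 0, 0, 0, 0, 0, 1, 0, 0, 0, 0, 0, 0, 1, 0, 0, 0, 0, 0, 0, 1, 0, 0, 0, 0, 0, 0, 1, 0, 0, 0, 0, 0, 0, 1, 0, 0, 0, 0, 0, 0, 1], "newtons": 50}}

```text
clock: 2.65
tcp_pos: [0.4511, -0.3093, 0.1627]
tcp_rot: [-180.0, 0.0, -2.7]
force: [-0.4, 1.6, -0.0]
gripper_width: 0.241
```

```bash
python3 - <<'E'
from h import *
s=arm.observe();print({k:np.round(s[k],4) for k in("clock","tcp_pos","tcp_rot","force","gripper_width")})
E
```

```text
{'clock': np.float64(2.65), 'tcp_pos': array([ 0.4511, -0.3093,  0.1627]), 'tcp_rot': array([-1.799721e+02,  7.400000e-03, -2.687500e+00]), 'force': array([-0.3635,  1.5729, -0.0303]), 'gripper_width': np.float64(0.2414)}
```

{"name": "move_arm", "arguments": {"rows": [0, 0, -0.5, 0, 0, 0, 1, 0, 0, -1.5, 0, 0, 0, 1, 0, 0, -3.5, 0, 0, 0, 1, 0, 0, -6, 0, 0, 0, 1, 0, 0, -8.5, 0, 0, 0, 1, 0, 0, -11, 0, 0, 0, 1, 0, 0, -13.5, 0, 0, 0, 1, 0, 0, -15.5, 0, 0, 0, 1, 0, 0, -16.5, 0, 0, 0, 1, 0, 0, -16.8, 0, 0, 0, 1], "newtons": 50}}

```text
clock: 3.48
tcp_pos: [0.4519, -0.3102, 0.3334]
tcp_rot: [179.8, -0.2, -2.7]
force: [-0.7, 0.4, -2.0]
gripper_width: 0.232
```

{"name": "move_arm", "arguments": {"rows": [-0.2, -1.5, 0, 0, 0, 0, 1, -0.5, -4, 0, 0, 0, 0, 1, -0.9, -7, 0, 0, 0, 0, 1, -1.4, -10, 0, 0, 0, 0, 1, -1.8, -13, 0, 0, 0, 0, 1, -2.2, -16, 0, 0, 0, 0, 1, -2.6, -19, 0, 0, 0, 0, 1, -2.9, -21.5, 0, 0, 0, 0, 1, -3.1, -22.6, 0, 0, 0, 0, 1, -3.1, -22.8, 0, 0, 0, 0, 1]}}

```text
clock: 4.32
tcp_pos: [0.4297, -0.0775, 0.3298]
tcp_rot: [-180.0, 0.1, -2.4]
force: [0.1, 0.1, -2.0]
gripper_width: 0.24
```

{"name": "move_arm", "arguments": {"rows": [0, 0, 0, 0, 0, 0, 1, 0, 0, 0, 0, 0, 0, 1, 0, 0, 0, 0, 0, 0, 1, 0, 0, 0, 0, 0, 0, 1, 0, 0, 0, 0, 0, 0, 1, 0, 0, 0, 0, 0, 0, 1, 0, 0, 0, 0, 0, 0, 1, 0, 0, 0, 0, 0, 0, 1, 0, 0, 0, 0, 0, 0, 1, 0, 0, 0, 0, 0, 0, 1]}}

```text
clock: 5.15
tcp_pos: [0.4309, -0.0805, 0.3308]
tcp_rot: [180.0, -0.0, -2.7]
force: [-0.2, 0.1, -2.1]
gripper_width: 0.24
```

```bash
python3 - <<'E'
from h import *
s=arm.observe();print({k:np.round(s[k],4) for k in("clock","tcp_pos","tcp_rot","force","gripper_width")})
c=arm.calibration("wrist");im=arm.get_image("wrist");cv2.imwrite("pics/w2.png",im);np.save("w2.npy",[c],allow_pickle=True)
sc=arm.get_image("scene");cv2.imwrite("pics/s2.png",sc)
p=s["tcp_pos"]+[.002,0,-.08];print(proj(arm.calibration("scene"),p))
u,v=proj(arm.calibration("scene"),p)[0].astype(int)
o=np.zeros((600,800,3),np.uint8);o[:400,:640]=im
u=min(max(u,60),580);v=min(max(v,70),330)
o=np.zeros((580,800,3),np.uint8)
a=cv2.resize(im[:300,100:],(800,444),interpolation=cv2.INTER_AREA)
cv2.imwrite("pics/w2c.png",im)
cv2.imwrite("pics/s2c.png",cv2.resize(sc[v-70:v+70,u-60:u+60],(480,560),interpolation=cv2.INTER_CUBIC));print(u,v)
E
```

```text
{'clock': np.float64(5.15), 'tcp_pos': array([ 0.4309, -0.0805,  0.3308]), 'tcp_rot': array([ 1.799972e+02, -7.200000e-03, -2.696100e+00]), 'force': array([-0.2305,  0.1249, -2.0976]), 'gripper_width': np.float64(0.2395)}
[[292.20663261 126.81866453]]
292 126
```

View pics/w2.png

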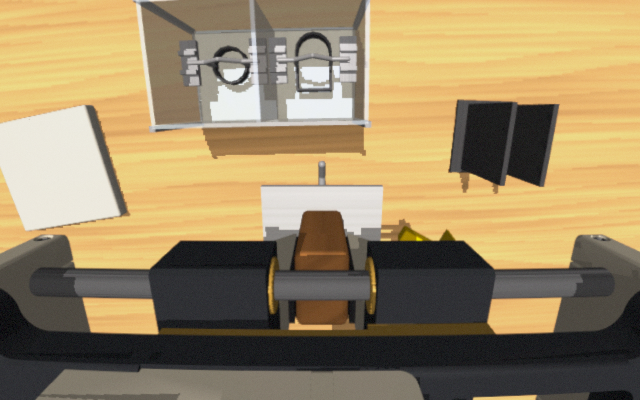

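View pics/s2c.png

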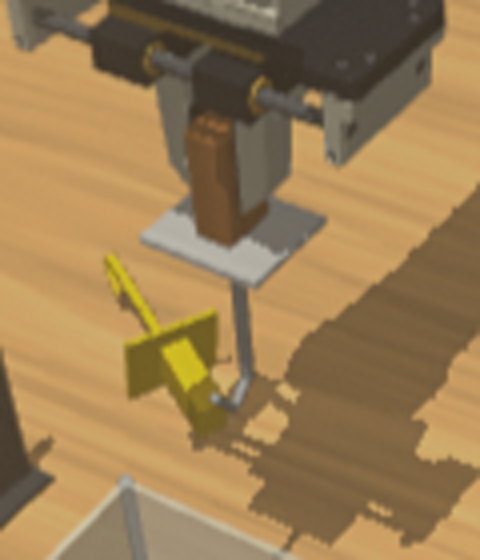

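```bash
python3 - <<'E'
from h import *
c=np.load("w2.npy",allow_pickle=True)[0];s=arm.calibration("scene")
T=tri(c,(322,165),s,(286,155.5));print("tip",T, proj(c,T),proj(s,T),"pred",[.4309+.030,-.0805-.0015,.3308-.0477-.086])
im=cv2.imread("pics/w2.png");a=cv2.resize(im[0:140,130:380],(800,448),interpolation=cv2.INTER_CUBIC);cv2.imwrite("pics/w2d.png",a)
sc=cv2.imread("pics/s2.png");
b=cv2.resize(sc[175:295,225:355],(390,360),interpolation=cv2.INTER_CUBIC)
o=np.zeros((600,800,3),np.uint8);o[:336,:600]=cv2.resize(a,(600,336));o[340:,:281]=cv2.resize(sc[175:295,225:355],(281,260),interpolation=cv2.INTER_CUBIC)
cv2.imwrite("pics/w2d.png",a)
E
```

```text
tip [ 0.46025996 -0.08196672  0.1949376 ] [[322.85556473 164.07302132]] [[286.4858933  155.36695006]] pred [0.4609, -0.082, 0.19709999999999997]
```

View pics/w2d.png

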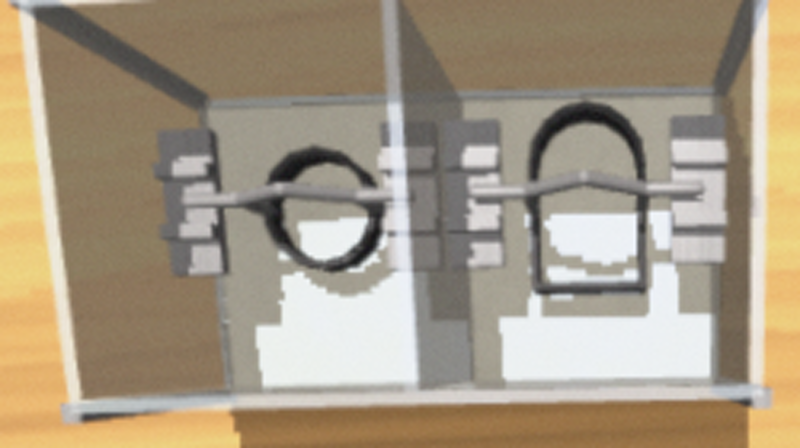

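```bash
python3 - <<'E'
from h import *
c=np.load("w2.npy",allow_pickle=True)[0]
b=lambda l:[(130+u/3.2,v/3.2) for u,v in l]
print("peak",onz(c,b([(585,178)]),.082).round(4))
E=onz(c,b([(468,189),(705,187)]),.062);print("ears",E.round(4),E.mean(0),np.linalg.norm(E[1]-E[0]))
d=E[0]-E[1];print("yaw",np.degrees(np.arctan2(-d[0],d[1])))
S=onz(c,b([(535,287),(645,287),(588,105)]),.034);print("strip",S.round(4));d=S[0]-S[1];print(np.degrees(np.arctan2(-d[0],d[1])))
N=onz(c,b([(70,408),(765,396),(755,3),(20,5)]),.14);print("rim",N.round(4));d=N[0]-N[1];print(np.degrees(np.arctan2(-d[0],d[1])))
E
```

```text
peak [[ 0.5618 -0.076   0.082 ]]
ears [[ 0.5633 -0.0335  0.062 ]
 [ 0.5599 -0.1184  0.062 ]] [ 0.56163221 -0.07594786  0.062     ] 0.08501419124455817
yaw -2.3110603657103193
strip [[ 0.5302 -0.0534  0.034 ]
 [ 0.5281 -0.0964  0.034 ]
 [ 0.5952 -0.0776  0.034 ]]
-2.740622048299767
rim [[ 0.4961  0.0844  0.14  ]
 [ 0.4888 -0.1281  0.14  ]
 [ 0.5969 -0.1269  0.14  ]
 [ 0.609   0.0806  0.14  ]]
-1.9781149474212145
```

{"name": "move_arm", "arguments": {"rows": [1, -0.2, 0, 0, 0, 0, 1, 3, -0.5, 0, 0, 0, 0, 1, 5.5, -0.8, 0, 0, 0, 0, 1, 7.5, -1.0, 0, 0, 0, 0, 1, 8.4, -1.07, 0, 0, 0, 0, 1, 8.4, -1.07, 0, 0, 0, 0, 1, 8.4, -1.07, 0, 0, 0, 0, 1, 8.4, -1.07, 0, 0, 0, 0, 1, 8.4, -1.07, 0, 0, 0, 0, 1, 8.4, -1.07, 0, 0, 0, 0, 1]}}

```text
clock: 6.08
tcp_pos: [0.5146, -0.074, 0.3309]
tcp_rot: [179.9, 0.0, -2.7]
force: [-0.8, -0.2, -2.4]
gripper_width: 0.238
```

{"name": "move_arm", "arguments": {"rows": [0, 0, 1, 0, 0, 0, 1, 0, 0, 2.5, 0, 0, 0, 1, 0, 0, 4.2, 0, 0, 0, 1, 0, 0, 6, 0, 0, 0, 1, 0, 0, 7.8, 0, 0, 0, 1, 0, 0, 9.5, 0, 0, 0, 1, 0, 0, 11, 0, 0, 0, 1, 0, 0, 12, 0, 0, 0, 1, 0, 0, 12.6, 0, 0, 0, 1, 0, 0, 12.6, 0, 0, 0, 1]}}

```text
clock: 6.92
tcp_pos: [0.5143, -0.0738, 0.2034]
tcp_rot: [-180.0, 0.1, -2.7]
force: [-0.6, -0.2, -2.1]
gripper_width: 0.234
```

```bash
python3 - <<'E'
from h import *
s=arm.observe();print({k:np.round(s[k],4) for k in("clock","tcp_pos","tcp_rot","force","gripper_width")})
c=arm.calibration("wrist");im=arm.get_image("wrist");cv2.imwrite("pics/w3.png",im);np.save("w3.npy",[c],allow_pickle=True)
sc=arm.get_image("scene");cv2.imwrite("pics/s3.png",sc)
a=cv2.resize(im[0:200,200:460],(520,400),interpolation=cv2.INTER_CUBIC)
b=cv2.resize(sc[150:290,225:355],(279,300),interpolation=cv2.INTER_CUBIC)
o=np.zeros((400,800,3),np.uint8);o[:,:520]=a;o[:300,520:799]=b;cv2.imwrite("pics/c3.png",o)
E
```

```text
{'clock': np.float64(6.9167), 'tcp_pos': array([ 0.5143, -0.0738,  0.2034]), 'tcp_rot': array([-1.799763e+02,  1.253000e-01, -2.710200e+00]), 'force': array([-0.6177, -0.1733, -2.0807]), 'gripper_width': np.float64(0.2339)}
```

View pics/c3.png

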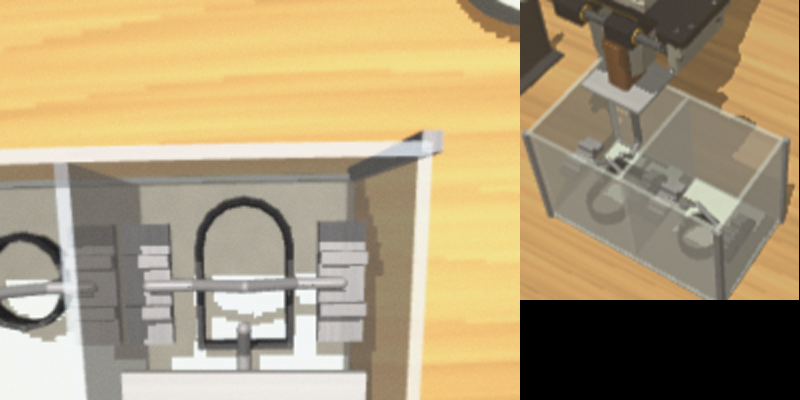

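{"name": "move_arm", "arguments": {"rows": [0.4, 0, 0, 0, 0, 0, 1, 1, 0, 0, 0, 0, 0, 1, 1.6, 0, 0, 0, 0, 0, 1, 2.2, 0, 0, 0, 0, 0, 1, 2.7, 0, 0, 0, 0, 0, 1, 3.1, 0, 0, 0, 0, 0, 1, 3.1, 0, 0, 0, 0, 0, 1, 3.1, 0, 0, 0, 0, 0, 1, 3.1, 0, 0, 0, 0, 0, 1, 3.1, 0, 0, 0, 0, 0, 1]}}

```text
clock: 7.85
tcp_pos: [0.5459, -0.0752, 0.2046]
tcp_rot: [180.0, 0.0, -2.7]
force: [-0.7, -0.2, -1.4]
gripper_width: 0.238
```

{"name": "move_arm", "arguments": {"rows": [0, 0, -0.3, 0, 0, 0, 1, 0, 0, -0.8, 0, 0, 0, 1, 0, 0, -1.3, 0, 0, 0, 1, 0, 0, -1.7, 0, 0, 0, 1, 0, 0, -2.0, 0, 0, 0, 1, 0, 0, -2.2, 0, 0, 0, 1, 0, 0, -2.4, 0, 0, 0, 1, 0, 0, -2.6, 0, 0, 0, 1, 0, 0, -2.8, 0, 0, 0, 1, 0, 0, -3.0, 0, 0, 0, 1]}}

```text
clock: 8.68
tcp_pos: [0.546, -0.0752, 0.2347]
tcp_rot: [-180.0, 0.0, -2.7]
force: [-0.6, 0.0, -4.0]
gripper_width: 0.239
```

```bash
python3 - <<'E'
from h import *
s=arm.observe();print({k:np.round(s[k],4) for k in("clock","tcp_pos","tcp_rot","force","torque","gripper_width")})
E
```

```text
{'clock': np.float64(8.6833), 'tcp_pos': array([ 0.546 , -0.0752,  0.2347]), 'tcp_rot': array([-1.799944e+02,  2.830000e-02, -2.702900e+00]), 'force': array([-5.9140e-01,  1.2000e-03, -3.9657e+00]), 'torque': array([-0.0156,  0.0712, -0.0182]), 'gripper_width': np.float64(0.2386)}
```

{"name": "move_arm", "arguments": {"rows": [0, 0, -0.2, 0, 0, 0, 1, 0, 0, -0.5, 0, 0, 0, 1, 0, 0, -0.9, 0, 0, 0, 1, 0, 0, -1.4, 0, 0, 0, 1, 0, 0, -2.0, 0, 0, 0, 1, 0, 0, -2.7, 0, 0, 0, 1, 0, 0, -3.4, 0, 0, 0, 1, 0, 0, -4.1, 0, 0, 0, 1, 0, 0, -4.8, 0, 0, 0, 1, 0, 0, -5.5, 0, 0, 0, 1]}}

```text
clock: 9.52
tcp_pos: [0.5463, -0.0753, 0.2907]
tcp_rot: [180.0, -0.0, -2.7]
force: [-0.8, -0.1, -4.6]
gripper_width: 0.235
```

{"name": "move_arm", "arguments": {"rows": [0, 0, -0.7, 0, 0, 0, 1, 0, 0, -1.5, 0, 0, 0, 1, 0, 0, -2.4, 0, 0, 0, 1, 0, 0, -3.4, 0, 0, 0, 1, 0, 0, -4.4, 0, 0, 0, 1, 0, 0, -5.4, 0, 0, 0, 1, 0, 0, -6.4, 0, 0, 0, 1, 0, 0, -7.3, 0, 0, 0, 1, 0, 0, -8.1, 0, 0, 0, 1, 0, 0, -8.6, 0, 0, 0, 1]}}

```text
clock: 10.35
tcp_pos: [0.5466, -0.0752, 0.3771]
tcp_rot: [180.0, -0.1, -2.7]
force: [0.6, 0.7, -4.5]
gripper_width: 0.24
```

{"name": "move_arm", "arguments": {"rows": [0, 0, -0.3, 0, 0, 0, 1, 0, 0, -0.4, 0, 0, 0, 1, 0, 0, -0.5, 0, 0, 0, 1, 0, 0, -0.5, 0, 0, 0, 1, 0, 0, -0.5, 0, 0, 0, 1, 0, 0, -0.5, 0, 0, 0, 1, 0, 0, -0.5, 0, 0, 0, 1, 0, 0, -0.5, 0, 0, 0, 1, 0, 0, -0.5, 0, 0, 0, 1, 0, 0, -0.5, 0, 0, 0, 1]}}

```text
clock: 11.18
tcp_pos: [0.5462, -0.0752, 0.3807]
tcp_rot: [180.0, 0.0, -2.7]
force: [0.2, -0.5, -4.2]
gripper_width: 0.237
```

```bash
python3 - <<'E'
from h import *
s=arm.observe();print({k:np.round(s[k],4) for k in("clock","tcp_pos","tcp_rot","force","torque","gripper_width")})
im=arm.get_image("wrist");cv2.imwrite("pics/w4.png",im)
sc=arm.get_image("scene");cv2.imwrite("pics/s4.png",sc)
a=cv2.resize(im[0:300,160:480],(427,400));b=cv2.resize(sc[60:290,205:405],(348,400),interpolation=cv2.INTER_CUBIC)
cv2.imwrite("pics/c4.png",np.hstack([a,b]))
E
```

```text
{'clock': np.float64(11.1833), 'tcp_pos': array([ 0.5462, -0.0752,  0.3807]), 'tcp_rot': array([ 1.8000e+02,  2.0000e-03, -2.7022e+00]), 'force': array([ 0.1999, -0.5408, -4.1729]), 'torque': array([ 0.067 ,  0.0299, -0.0277]), 'gripper_width': np.float64(0.2366)}
```

View pics/c4.png

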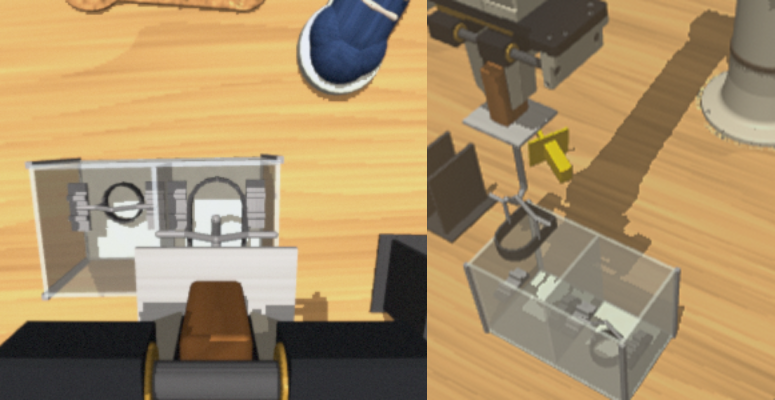

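{"name": "move_arm", "arguments": {"rows": [0, 0, 0, 0, 0, 0, 1, -0.04, -0.1, 0, 0, 0, 0, 1, -0.12, -0.32, 0, 0, 0, 0, 1, -0.26, -0.72, 0, 0, 0, 0, 1, -0.48, -1.32, 0, 0, 0, 0, 1, -0.79, -2.16, 0, 0, 0, 0, 1, -1.18, -3.23, 0, 0, 0, 0, 1, -1.66, -4.55, 0, 0, 0, 0, 1, -2.21, -6.08, 0, 0, 0, 0, 1, -2.85, -7.83, 0, 0, 0, 0, 1]}}

```text
clock: 12.12
tcp_pos: [0.5208, 0.0059, 0.3808]
tcp_rot: [180.0, -0.0, -2.7]
force: [-0.2, 1.2, -4.8]
gripper_width: 0.234
```

{"name": "move_arm", "arguments": {"rows": [-0.7, -1.93, 0, 0, 0, 0, 1, -1.46, -4.01, 0, 0, 0, 0, 1, -2.26, -6.21, 0, 0, 0, 0, 1, -3.09, -8.5, 0, 0, 0, 0, 1, -3.94, -10.82, 0, 0, 0, 0, 1, -4.79, -13.14, 0, 0, 0, 0, 1, -5.62, -15.43, 0, 0, 0, 0, 1, -6.42, -17.63, 0, 0, 0, 0, 1, -7.18, -19.71, 0, 0, 0, 0, 1, -7.88, -21.64, 0, 0, 0, 0, 1]}}

```text
clock: 12.95
tcp_pos: [0.4511, 0.2269, 0.3811]
tcp_rot: [-180.0, -0.0, -2.6]
force: [-0.2, -0.1, -4.5]
gripper_width: 0.24
```

{"name": "move_arm", "arguments": {"rows": [-0.64, -1.75, 0, 0, 0, 0, 1, -1.2, -3.28, 0, 0, 0, 0, 1, -1.67, -4.6, 0, 0, 0, 0, 1, -2.06, -5.67, 0, 0, 0, 0, 1, -2.37, -6.51, 0, 0, 0, 0, 1, -2.59, -7.11, 0, 0, 0, 0, 1, -2.73, -7.51, 0, 0, 0, 0, 1, -2.81, -7.73, 0, 0, 0, 0, 1, -2.84, -7.81, 0, 0, 0, 0, 1, -2.85, -7.83, 0, 0, 0, 0, 1]}}

```text
clock: 13.78
tcp_pos: [0.4284, 0.3034, 0.3807]
tcp_rot: [180.0, -0.0, -2.7]
force: [0.6, 0.5, -4.2]
gripper_width: 0.24
```

```bash
python3 - <<'E'
from h import *
s=arm.observe();print({k:np.round(s[k],4) for k in("clock","tcp_pos","tcp_rot","force","torque","gripper_width")})
c=arm.calibration("wrist");im=arm.get_image("wrist");cv2.imwrite("pics/w5.png",im);np.save("w5.npy",[c],allow_pickle=True)
t=arm.get_image("top");cv2.imwrite("pics/t5.png",t)
sc=arm.get_image("scene");cv2.imwrite("pics/s5.png",sc)
a=cv2.resize(im[0:320,120:520],(500,400));b=cv2.resize(sc[100:350,350:540],(300,395),interpolation=cv2.INTER_CUBIC)
o=np.zeros((400,800,3),np.uint8);o[:,:500]=a;o[:395,500:]=b;cv2.imwrite("pics/c5.png",o)
print("board pred px",proj(c,[(.526,.234,.02),(.373,.218,.02),(.355,.37,.02),(.505,.39,.02)]).round(0).tolist())
E
```

```text
{'clock': np.float64(13.7833), 'tcp_pos': array([0.4284, 0.3034, 0.3807]), 'tcp_rot': array([ 1.799827e+02, -7.000000e-04, -2.737600e+00]), 'force': array([ 0.5809,  0.5439, -4.1934]), 'torque': array([0.0426, 0.0472, 0.0059]), 'gripper_width': np.float64(0.2398)}
board pred px [[367.0, 90.0], [379.0, 193.0], [282.0, 208.0], [261.0, 111.0]]
```

View pics/c5.png

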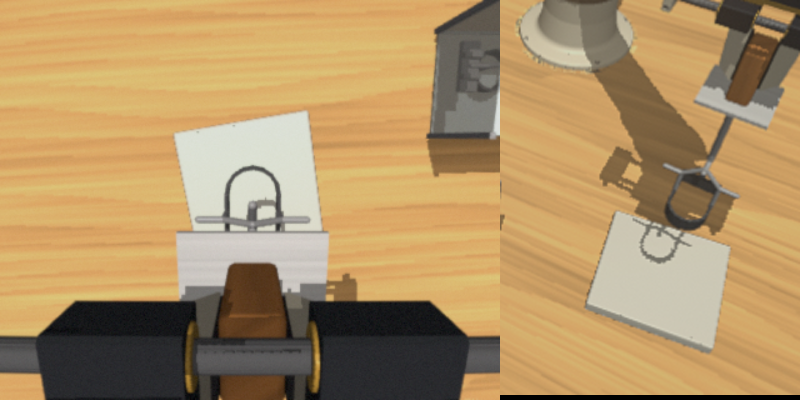

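```bash
python3 - <<'E'
from h import *
c=np.load("w5.npy",allow_pickle=True)[0]
P=onz(c,[(260,106.4),(366.4,88.8)],.02);print(P,np.linalg.norm(P[0]-P[1]))
d=(P[1]-P[0]);d/=np.linalg.norm(d);n=np.array([d[1],-d[0],0]);n*=np.sign(-n[0]);print("ctr",P.mean(0)+n*.08,np.degrees(np.arctan2(-n[1],-n[0])))
E
```

```text
[[0.51131158 0.39048109 0.02      ]
 [0.52835329 0.23521787 0.02      ]] 0.15619566627522938
ctr [0.44031002 0.30412109 0.02      ] 6.263718043369451
```

{"name": "move_arm", "arguments": {"rows": [-0.02, 0, 0.1, 0, 0, 0, 1, -0.05, 0, 0.4, 0, 0, 0, 1, -0.1, -0.02, 0.8, 0, 0, 0, 1, -0.15, -0.04, 1.4, 0, 0, 0, 1, -0.2, -0.06, 2.1, 0, 0, 0, 1, -0.25, -0.08, 2.9, 0, 0, 0, 1, -0.3, -0.1, 3.7, 0, 0, 0, 1, -0.3, -0.1, 4.5, 0, 0, 0, 1, -0.3, -0.1, 5.3, 0, 0, 0, 1, -0.3, -0.1, 6.1, 0, 0, 0, 1]}}

```text
clock: 14.77
tcp_pos: [0.4252, 0.3048, 0.3187]
tcp_rot: [180.0, 0.0, -2.7]
force: [-0.2, -0.4, -4.9]
gripper_width: 0.238
```

{"name": "move_arm", "arguments": {"rows": [0, 0, 0.8, 0, 0, 0, 1, 0, 0, 1.6, 0, 0, 0, 1, 0, 0, 2.5, 0, 0, 0, 1, 0, 0, 3.4, 0, 0, 0, 1, 0, 0, 4.3, 0, 0, 0, 1, 0, 0, 5.1, 0, 0, 0, 1, 0, 0, 5.8, 0, 0, 0, 1, 0, 0, 6.4, 0, 0, 0, 1, 0, 0, 6.9, 0, 0, 0, 1, 0, 0, 7.2, 0, 0, 0, 1]}}

```text
clock: 15.6
tcp_pos: [0.4251, 0.3048, 0.2471]
tcp_rot: [180.0, 0.0, -2.7]
force: [0.4, 0.3, -4.7]
gripper_width: 0.236
```

{"name": "move_arm", "arguments": {"rows": [0, 0, 0.2, 0, 0, 0, 1, 0, 0, 0.4, 0, 0, 0, 1, 0, 0, 0.6, 0, 0, 0, 1, 0, 0, 0.8, 0, 0, 0, 1, 0, 0, 1.0, 0, 0, 0, 1, 0, 0, 1.2, 0, 0, 0, 1, 0, 0, 1.4, 0, 0, 0, 1, 0, 0, 1.6, 0, 0, 0, 1, 0, 0, 1.8, 0, 0, 0, 1, 0, 0, 2.0, 0, 0, 0, 1]}}

```text
clock: 16.43
tcp_pos: [0.4251, 0.3049, 0.2276]
tcp_rot: [180.0, 0.0, -2.7]
force: [-0.8, -0.1, -2.9]
gripper_width: 0.239
```

```bash
python3 - <<'E'
from h import *
s=arm.observe();print({k:np.round(s[k],4) for k in("clock","tcp_pos","tcp_rot","force","torque","gripper_width")})
E
```

```text
{'clock': np.float64(16.4333), 'tcp_pos': array([0.4251, 0.3049, 0.2276]), 'tcp_rot': array([ 1.799965e+02,  1.180000e-02, -2.700800e+00]), 'force': array([-0.8442, -0.0812, -2.8541]), 'torque': array([-0.0816,  0.1255,  0.0169]), 'gripper_width': np.float64(0.2388)}
```

{"name": "move_arm", "arguments": {"rows": [0, 0, 0.1, 0, 0, 0, 1, 0, 0, 0.3, 0, 0, 0, 1, 0, 0, 0.5, 0, 0, 0, 1, 0, 0, 0.8, 0, 0, 0, 1, 0, 0, 1.1, 0, 0, 0, 1, 0, 0, 1.4, 0, 0, 0, 1, 0, 0, 1.7, 0, 0, 0, 1, 0, 0, 1.9, 0, 0, 0, 1, 0, 0, 2.05, 0, 0, 0, 1, 0, 0, 2.05, 0, 0, 0, 1]}}

```text
clock: 17.27
tcp_pos: [0.4251, 0.3048, 0.2068]
tcp_rot: [180.0, 0.0, -2.7]
force: [0.1, -0.3, -2.2]
gripper_width: 0.24
```

```bash
python3 - <<'E'
from h import *
s=arm.observe();print({k:np.round(s[k],4) for k in("clock","tcp_pos","force","torque")})
im=arm.get_image("wrist");cv2.imwrite("pics/w6.png",im)
sc=arm.get_image("scene");cv2.imwrite("pics/s6.png",sc)
a=cv2.resize(im[0:320,120:520],(375,300));b=cv2.resize(sc[180:330,390:510],(400,500),interpolation=cv2.INTER_CUBIC)
o=np.zeros((500,800,3),np.uint8);o[:300,:375]=a;o[:,400:]=b;cv2.imwrite("pics/c6.png",o)
E
```

```text
{'clock': np.float64(17.2667), 'tcp_pos': array([0.4251, 0.3048, 0.2068]), 'force': array([ 0.1136, -0.3136, -2.179 ]), 'torque': array([ 0.0278,  0.0524, -0.0063])}
```

View pics/c6.png

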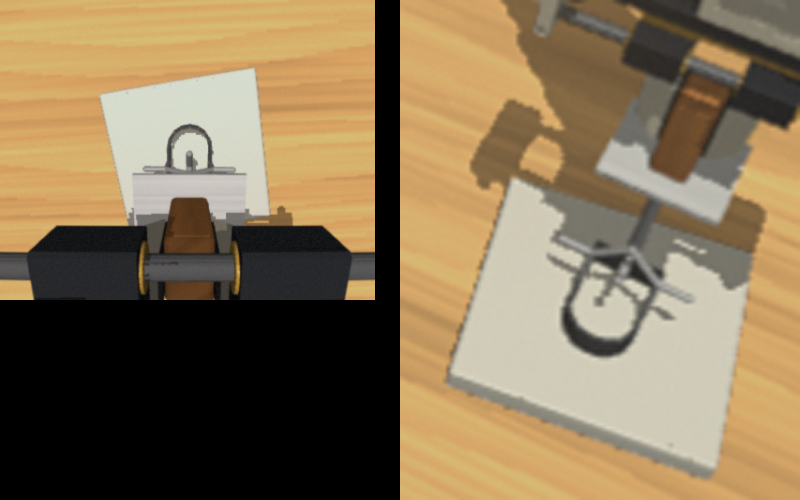

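```bash
python3 - <<'E'
from h import *
s=arm.calibration("scene")
b=lambda l:[(390+(u-400)/3.333,180+v/3.333) for u,v in l]
B=onz(s,b([(510,178),(750,245),(717,466),(450,378)]),.02);print(B.round(4),B.mean(0))
D=onz(s,b([(601,356)]),.02);print("D front bottom",D, "peak",onz(s,b([(632,250)]),.086))
E
```

```text
[[0.3769 0.2162 0.02  ]
 [0.3518 0.3707 0.02  ]
 [0.5124 0.392  0.02  ]
 [0.5361 0.2373 0.02  ]] [0.44429674 0.30405538 0.02      ]
D front bottom [[0.47688828 0.31208635 0.02      ]] peak [[0.44195419 0.30415694 0.086     ]]
```

{"name": "move_arm", "arguments": {"rows": [0, 0, 0.2, 0, 0, 0, 1, 0, 0, 0.4, 0, 0, 0, 1, -0.3, 0, 0.4, 0, 0, 0, 1, -0.8, 0, 0.4, 0, 0, 0, 1, -1.5, 0, 0.4, 0, 0, 0, 1, -2.3, 0, 0.4, 0, 0, 0, 1, -3.2, 0, 0.4, 0, 0, 0, 1, -4.2, 0, 0.4, 0, 0, 0, 1, -5, 0, 0.4, 0, 0, 0, 1, -5, 0, 0.4, 0, 0, 0, 1]}}

```text
clock: 18.2
tcp_pos: [0.3728, 0.3076, 0.2033]
tcp_rot: [180.0, 0.0, -2.6]
force: [-0.4, 0.4, -2.3]
gripper_width: 0.238
```

{"name": "move_arm", "arguments": {"rows": [0, 0, -0.5, 0, 0, 0, 1, 0, 0, -1.5, 0, 0, 0, 1, 0, 0, -3.5, 0, 0, 0, 1, 0, 0, -6, 0, 0, 0, 1, 0, 0, -8.5, 0, 0, 0, 1, 0, 0, -11, 0, 0, 0, 1, 0, 0, -13.5, 0, 0, 0, 1, 0, 0, -15.5, 0, 0, 0, 1, 0, 0, -16, 0, 0, 0, 1, 0, 0, -16, 0, 0, 0, 1]}}

```text
clock: 19.03
tcp_pos: [0.3764, 0.3079, 0.3653]
tcp_rot: [-179.9, -0.2, -2.7]
force: [-0.0, -0.0, -1.9]
gripper_width: 0.235
```

```bash
python3 - <<'E'
from h import *
s=arm.observe();print({k:np.round(s[k],4) for k in("clock","tcp_pos","tcp_rot","force","gripper_width")})
sc=arm.get_image("scene");cv2.imwrite("pics/s7.png",sc)
a=np.mean(cv2.absdiff(sc,cv2.imread("pics/s6.png"))[250:330,395:500]);print(a)
g=np.array([.453,-.306,.335])-[.002,0,0];d=g-s["tcp_pos"];y=np.radians(s["tcp_rot"][2])
print("tool shift cm",100*(d[0]*np.cos(y)+d[1]*np.sin(y)),100*(d[0]*np.sin(y)-d[1]*np.cos(y)),-100*d[2])
E
```

```text
{'clock': np.float64(19.0333), 'tcp_pos': array([0.3764, 0.3079, 0.3653]), 'tcp_rot': array([-179.863 ,   -0.2113,   -2.742 ]), 'force': array([-0.0238, -0.0093, -1.9288]), 'gripper_width': np.float64(0.2351)}
9.807896825396826
tool shift cm 10.387153005656545 60.96009241654847 3.0325024463758563
```

{"name": "move_arm", "arguments": {"rows": [0.5, 0.5, 0, 0, 0, 0, 1, 1.5, 1.5, 0, 0, 0, 0, 1, 3, 3, 0, 0, 0, 0, 1, 4.5, 5, 0, 0, 0, 0, 1, 6, 7.5, 0, 0, 0, 0, 1, 7.5, 10, 0, 0, 0, 0, 1, 8.8, 12.5, 0, 0, 0, 0, 1, 9.7, 15, 0, 0, 0, 0, 1, 10.2, 17.8, 0, 0, 0, 0, 1, 10.4, 20.6, 0, 0, 0, 0, 1]}}

```text
clock: 19.92
tcp_pos: [0.4694, 0.0943, 0.3612]
tcp_rot: [180.0, 0.2, -2.7]
force: [-0.2, -0.1, -1.5]
gripper_width: 0.234
```

{"name": "move_arm", "arguments": {"rows": [0, 2.8, 0, 0, 0, 0, 1, 0, 5.6, 0, 0, 0, 0, 1, 0, 8.4, 0, 0, 0, 0, 1, 0, 11.2, 0, 0, 0, 0, 1, 0, 14, 0, 0, 0, 0, 1, 0, 16.8, 0, 0, 0, 0, 1, 0, 19.6, 0, 0, 0, 0, 1, 0, 22.4, 0, 0, 0, 0, 1, 0, 25.2, 0, 0, 0, 0, 1, 0, 28, 0, 0, 0, 0, 1]}}

```text
clock: 20.75
tcp_pos: [0.4549, -0.1849, 0.3613]
tcp_rot: [-180.0, 0.2, -2.7]
force: [0.4, -0.3, -1.4]
gripper_width: 0.237
```

{"name": "move_arm", "arguments": {"rows": [0, 2.6, 0, 0, 0, 0, 1, 0, 5, 0, 0, 0, 0, 1, 0, 7.2, 0, 0, 0, 0, 1, 0, 9, 0, 0, 0, 0, 1, 0, 10.5, 0, 0, 0, 0, 1, 0, 11.6, 0, 0, 0, 0, 1, 0, 12.2, 0, 0, 0, 0, 1, 0, 12.4, 0, 0, 0, 0, 1, 0, 12.4, 0, 0, 0, 0, 1, 0, 12.4, 0, 0, 0, 0, 1]}}

```text
clock: 21.58
tcp_pos: [0.4506, -0.306, 0.3629]
tcp_rot: [-180.0, 0.0, -2.6]
force: [0.1, 0.1, -1.0]
gripper_width: 0.237
```

```bash
cat > m.py <<'E'
from h import *
s=arm.observe();print({k:np.round(s[k],4) for k in("clock","tcp_pos","tcp_rot","force","gripper_width")})
g=np.array([.453,-.306,.335])-[.002,0,0];d=g-s["tcp_pos"];y=np.radians(s["tcp_rot"][2])
print("tool shift cm",100*(d[0]*np.cos(y)+d[1]*np.sin(y)),100*(d[0]*np.sin(y)-d[1]*np.cos(y)),-100*d[2])
E
python3 m.py; python3 - <<'E'
from h import *
c=arm.calibration("wrist");im=arm.get_image("wrist");cv2.imwrite("pics/w8.png",im);np.save("w8.npy",[c],allow_pickle=True)
sc=arm.get_image("scene");cv2.imwrite("pics/s8.png",sc)
a=cv2.resize(im[0:340,150:510],(423,400));b=cv2.resize(sc[60:200,165:285],(343,400),interpolation=cv2.INTER_CUBIC)
cc=cv2.resize(sc[230:330,390:510],(240,200),interpolation=cv2.INTER_CUBIC)
o=np.zeros((600,768,3),np.uint8);o[:400,:423]=a;o[:400,425:]=b;o[400:,:240]=cc;cv2.imwrite("pics/c8.png",o)
E
```

```text
{'clock': np.float64(21.5833), 'tcp_pos': array([ 0.4506, -0.306 ,  0.3629]), 'tcp_rot': array([-1.799516e+02,  2.300000e-02, -2.628300e+00]), 'force': array([ 0.057 ,  0.1126, -1.0319]), 'gripper_width': np.float64(0.2372)}
tool shift cm 0.038962603501067644 0.003045962105279315 2.7920884854786774
```

View pics/c8.png

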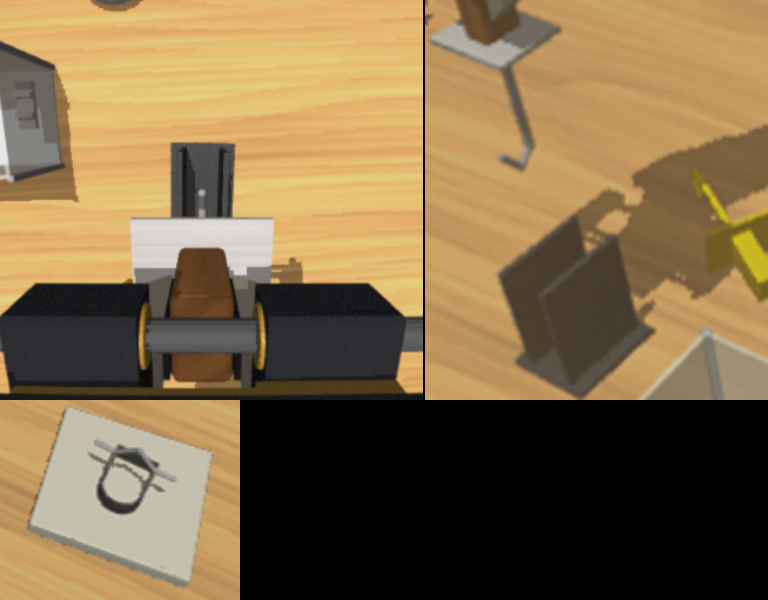

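{"name": "move_arm", "arguments": {"rows": [0, 0, 0.7, 0, 0, 0, 1, 0, 0, 2, 0, 0, 0, 1, 0, 0, 3.8, 0, 0, 0, 1, 0, 0, 5.8, 0, 0, 0, 1, 0, 0, 7.6, 0, 0, 0, 1, 0, 0, 9, 0, 0, 0, 1, 0, 0, 10, 0, 0, 0, 1, 0, 0, 10.2, 0, 0, 0, 1, 0, 0, 10.2, 0, 0, 0, 1, 0, 0, 10.2, 0, 0, 0, 1]}}

```text
clock: 22.52
tcp_pos: [0.451, -0.3071, 0.262]
tcp_rot: [180.0, -0.1, -2.7]
force: [-0.2, -0.2, -1.7]
gripper_width: 0.232
```

```bash
python3 m.py
```

```text
{'clock': np.float64(22.5167), 'tcp_pos': array([ 0.451 , -0.3071,  0.262 ]), 'tcp_rot': array([ 1.799658e+02, -6.600000e-02, -2.687000e+00]), 'force': array([-0.2181, -0.227 , -1.7376]), 'gripper_width': np.float64(0.232)}
tool shift cm -0.0006980712271957606 -0.11118701936447717 -7.3023492450841
```

Aligned within 1 mm, so I'll lower the rest and slow down over the last centimetre.

{"name": "move_arm", "arguments": {"rows": [0, -0.1, 0.8, 0, 0, 0, 1, 0, -0.1, 2, 0, 0, 0, 1, 0, -0.1, 3.4, 0, 0, 0, 1, 0, -0.1, 4.9, 0, 0, 0, 1, 0, -0.1, 6.4, 0, 0, 0, 1, 0, -0.1, 7.7, 0, 0, 0, 1, 0, -0.1, 8.6, 0, 0, 0, 1, 0, -0.1, 9.0, 0, 0, 0, 1, 0, -0.1, 9.2, 0, 0, 0, 1, 0, -0.1, 9.3, 0, 0, 0, 1]}}

```text
clock: 23.35
tcp_pos: [0.4508, -0.3062, 0.1685]
tcp_rot: [180.0, -0.0, -2.7]
force: [0.7, 0.1, -1.9]
gripper_width: 0.238
```

{"name": "move_arm", "arguments": {"rows": [0, 0, 0.1, 0, 0, 0, 1, 0, 0, 0.2, 0, 0, 0, 1, 0, 0, 0.3, 0, 0, 0, 1, 0, 0, 0.4, 0, 0, 0, 1, 0, 0, 0.5, 0, 0, 0, 1, 0, 0, 0.58, 0, 0, 0, 1, 0, 0, 0.62, 0, 0, 0, 1, 0, 0, 0.65, 0, 0, 0, 1, 0, 0, 0.65, 0, 0, 0, 1, 0, 0, 0.65, 0, 0, 0, 1]}}

```text
clock: 24.18
tcp_pos: [0.4506, -0.3061, 0.1627]
tcp_rot: [180.0, -0.0, -2.7]
force: [-2.5, 1.1, 5.5]
gripper_width: 0.233
```

```bash
python3 m.py
```

```text
{'clock': np.float64(24.1833), 'tcp_pos': array([ 0.4506, -0.3061,  0.1627]), 'tcp_rot': array([ 1.799835e+02, -2.180000e-02, -2.702900e+00]), 'force': array([-2.4616,  1.1348,  5.5316]), 'gripper_width': np.float64(0.2327)}
tool shift cm 0.03985431182505259 -0.007453360748499434 -17.234300190761623
```

{"name": "move_arm", "arguments": {"rows": [0, 0, -0.05, 0, 0, 0, 2.4, 0, 0, -0.05, 0, 0, 0, 2.8, 0, 0, -0.05, 0, 0, 0, 3.5, 0, 0, -0.05, 0, 0, 0, 5, 0, 0, -0.05, 0, 0, 0, 6, 0, 0, -0.05, 0, 0, 0, 7, 0, 0, -0.05, 0, 0, 0, 7, 0, 0, -0.05, 0, 0, 0, 7, 0, 0, -0.05, 0, 0, 0, 7, 0, 0, -0.05, 0, 0, 0, 7]}}

```text
clock: 25.02
tcp_pos: [0.4504, -0.306, 0.1622]
tcp_rot: [180.0, -0.0, -2.7]
force: [0.0, 0.1, -0.8]
gripper_width: 0.756
```

```bash
python3 m.py
```

```text
{'clock': np.float64(25.0167), 'tcp_pos': array([ 0.4504, -0.306 ,  0.1622]), 'tcp_rot': array([ 1.799993e+02, -1.000000e-03, -2.703000e+00]), 'force': array([ 0.0243,  0.1303, -0.8043]), 'gripper_width': np.float64(0.7563)}
tool shift cm 0.055413041525213 -0.002517248743946068 -17.27773406084584
```

{"name": "move_arm", "arguments": {"rows": [0, 0, -0.5, 0, 0, 0, 7, 0, 0, -1.5, 0, 0, 0, 7, 0, 0, -3, 0, 0, 0, 7, 0, 0, -5, 0, 0, 0, 7, 0, 0, -7, 0, 0, 0, 7, 0, 0, -9, 0, 0, 0, 7, 0, 0, -11, 0, 0, 0, 7, 0, 0, -12.5, 0, 0, 0, 7, 0, 0, -13.5, 0, 0, 0, 7, 0, 0, -14, 0, 0, 0, 7]}}

```text
clock: 25.85
tcp_pos: [0.4512, -0.3064, 0.3047]
tcp_rot: [179.9, -0.2, -2.7]
force: [0.3, 0.1, 0.3]
gripper_width: 0.763
```

{"name": "move_arm", "arguments": {"rows": [-0.5, 0.5, 0, 0, 0, 0, 7, -1.5, 1.5, 0, 0, 0, 0, 7, -2.5, 3.5, 0, 0, 0, 0, 7, -3.5, 6, 0, 0, 0, 0, 7, -4.5, 8.5, 0, 0, 0, 0, 7, -5.5, 11, 0, 0, 0, 0, 7, -6.5, 13.5, 0, 0, 0, 0, 7, -7.2, 15, 0, 0, 0, 0, 7, -7.5, 16, 0, 0, 0, 0, 7, -7.5, 16, 0, 0, 0, 0, 7]}}

```text
clock: 26.68
tcp_pos: [0.3655, -0.4644, 0.3009]
tcp_rot: [-180.0, 0.1, -3.0]
force: [0.7, -0.3, 0.1]
gripper_width: 0.76
```

```bash
python3 - <<'E'
from h import *
s=arm.observe();print({k:np.round(s[k],4) for k in("clock","tcp_pos","force","gripper_width")})
t=arm.get_image("top");sc=arm.get_image("scene")
o=np.zeros((600,800,3),np.uint8);o[:400,:640]=sc
o[:250,640:800]=cv2.resize(sc[110:210,185:249],(160,250),interpolation=cv2.INTER_CUBIC)
o[400:,:800]=cv2.resize(t[150:260,140:500],(800,244))[:200];cv2.imwrite("pics/c9.png",o)
o=cv2.imread("pics/scene0.png");print("rod roi diff",np.mean(cv2.absdiff(o,sc)[115:200,185:245]))
E
```

```text
{'clock': np.float64(26.6833), 'tcp_pos': array([ 0.3655, -0.4644,  0.3009]), 'force': array([ 0.7361, -0.2748,  0.0806]), 'gripper_width': np.float64(0.7597)}
rod roi diff 7.1379084967320265
```

```bash
python3 - <<'E'
from h import *
for n,roi,bd in(("scene",(190,245,110,165),(425,475,255,305)),("top",(440,490,185,235),(165,215,190,240))):
    a=cv2.imread(f"pics/{n}0.png");b=arm.get_image(n);c=arm.calibration(n)
    for im in(a,b):
        h=cv2.cvtColor(im,cv2.COLOR_BGR2HSV)
        x0,x1,y0,y1=roi
        pl=cv2.inRange(h,(0,0,120),(180,50,255))[y0:y1,x0:x1];ys,xs=np.nonzero(pl);print(n,"plate px",len(xs),xs.mean().round(1)+x0,ys.mean().round(1)+y0,onz(c,[(xs.mean()+x0,ys.mean()+y0)],.119)[0].round(4))
        ha=cv2.inRange(h,(3,130,40),(15,255,200))[y0:y1,x0:x1];ys,xs=np.nonzero(ha);print("  handle",len(xs),xs.mean().round(1)+x0,ys.mean().round(1)+y0)
    x0,x1,y0,y1=bd;g=cv2.cvtColor(b,cv2.COLOR_BGR2GRAY)[y0:y1,x0:x1];ys,xs=np.nonzero(g<np.median(g)*.75);print(n,"die dark px",len(xs),onz(c,[(xs.mean()+x0,ys.mean()+y0)],.03)[0].round(4),"extent",xs.min()+x0,xs.max()+x0,ys.min()+y0,ys.max()+y0)
E
```

```text
scene plate px 307 212.6 149.5 [ 0.4638 -0.2978  0.119 ]
  handle 189 207.1 133.7
scene plate px 302 212.8 149.3 [ 0.4629 -0.298   0.119 ]
  handle 229 207.7 134.4
scene die dark px 474 [0.4487 0.302  0.03  ] extent 425 474 255 304
top plate px 413 455.6 209.7 [ 0.4504 -0.2982  0.119 ]
  handle 269 466.4 203.5
top plate px 407 455.9 210.0 [ 0.4497 -0.2988  0.119 ]
  handle 253 466.1 204.4
top die dark px 450 [0.4351 0.3044 0.03  ] extent 167 206 199 231
```

```bash
python3 -c "
from cell import arm
print(arm.hand_in(), arm.observe()['clock'])"
```

```text
the job is handed in; nothing more can be done
the job is handed in; nothing more can be done
```

The job is handed in, at about 27 s on the robot's clock. The heel die is flat on the white board, bail up, and the hook rod is back upright in its stand, released.

- **Die:** I hooked its bail, lifted it clear of the rack and set it down without touching it with the gripper. It was seen upright on the board in the last pictures I viewed. Just after it was set down, the bail peak measured (0.442, 0.304) m and the board centre (0.444, 0.304) m. A final mask check put the die's dark pixels at (0.449, 0.302) m from the scene camera and (0.435, 0.304) m from the top camera. Shadow is mixed in and the two disagree by about 14 mm, so I trust the earlier figure.
- **Rod:** Plate and handle sit within about 1 px (roughly 1 mm) of where they were at the start, in both the scene and top views. The rod may have been drawn about 3 mm sideways when first gripped; I put it back at its original position.
- **Not checked:** My last composite picture was refused because the 12-picture limit was reached, so the final check was numerical only. The round die was never approached, but I took no separate final measurement of it.

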